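# Pack the camcorder kit into its carry case

### The arm

A 6-joint arm with a two-finger parallel gripper is mounted at the origin on the work surface. World frame = base frame: x ahead of the robot, y to its left, z up, the work surface at z = 0. Lengths are in m, angles in degrees, forces in N, time in s.
With the tool pointing down it reaches from about 0.3 to 0.75 m from the base axis. Payload 8.5 kg.
Tool frame: the origin (TCP) lies on the centre line of the jaws, within the pads' length; the fingertips stand 19 mm ahead of it and the grasp point (between the pads) is the TCP; z points along the fingers, x is the direction in which the jaws open and shut, and the axes are right-handed (so a half turn about z gives the same grasp; the last joint's range is limited). The gripper opens to 85 mm and grips with 20 to 120 N. Pads are 22 mm wide; open, the fingers measure 114 mm over their backs; the gripper's body (76 mm by 85 mm) begins 54 mm behind the grasp point. The pads swing forward as they close: fully open they stand 13 mm farther back than shut.
Start: joints at [58.081, 21.807, 74.336, -0, 83.858, -12.336], TCP at [0.184, 0.518, 0.25] pointing down, gripper open.
Joint ranges: [-178.18, 178.18], [-50.72, 133.34], [12.68, 142.11], [-81.47, 261.47], [9.98, 163.14], [-165.26, 165.26]. Speed limits (degrees/s): [136.94, 136.94, 180, 180, 180, 180].

### API

Orientations are given as a 3x3 rotation matrix whose columns are the frame's x, y, z axes.
In Python, from rig import env, cams, order gives the robot as it stands.
- The arm moves only by the tool step_arm, never from a script. Its argument "steps" is a list of rows, each an object with "xyz": the shift along the tool's x, y, z normalised to -1 to 1, where 1 is 0.04 m, a list of three; "turn": the turn, a rotation vector about the tool's x, y, z normalised to -1 to 1, where 1 is 0.08 rad, a list of three; "gripper": the gripper command: -1 is shut, 1 is fully open, values between are in proportion. A call has 1 to 20 rows; each row shifts and turns the commanded pose from where the row before left it, along the tool's axes as they then stand; what a row does not reach is not made up. A row lasts 1/12 s, in which the tool goes at most 41.7 mm and 7.16 degrees, less where a joint would pass 70% of its speed; a pose out of reach is approached as far as the arm can. A call with a number of a shift or a turn outside -1 to 1 is refused whole. A call with a gripper value outside its range is refused whole. The fingers move at their own pace and stop on an object; "squeeze" is the grip in N (left out, the last holds). Time passes only in rows, so rows that do not move let the fingers close. It gives the time, the measured TCP pose, the force and the opening at its end, in the units of the state.
- env.observe(): the state, without advancing time (a new reading comes with each control period).
- cams.get_image(name): name is "scene" or "top" or "wrist"; returns (picture, depth): 420x560x3 uint8, red, green, blue; 420x560 float32, m along the optical axis (not along the pixel's ray), 0 where there is no reading.
- cams.camera_info(name): a dict with "fx", "fy", "cx", "cy" (pixels), "k1" (the pictures are not rectified: a ray, as slopes to the right and down, at radius r is drawn at 1 + k1 r^2 times it, then the intrinsics apply), "extrinsics" (4x4, takes a point from camera to world coordinates). Camera axes: x right, y down, z forward; pixel columns grow to the right and rows downward; lengths in m; the calibration is good to about 2 mm. A picture is of the moment at which its call begins: read the wrist's pose just before it. camera_info takes no time and is no camera call; for the wrist camera it gives the pose at the moment of the call.
- order.close_job(): hands the job in, once; it reports no verdict.
The state is a dict: "time_s": time; "q": joint angles; "qvel": joint speeds; "joint_efforts": joint torques, N m; "position": TCP position; "tool_rot": TCP orientation; "ft_force": force on the tool from outside, world axes, zero at the start; "wrist_torque": the same for the moment, N m; "grip_width": finger opening in m.
Only numpy, scipy, OpenCV 4.12 (cv2) and the standard library are available. Lean on these libraries where they do the work, as an engineer would, in place of code of your own. Each camera call takes 0.05 s, during which the arm holds its last target. There are 200 camera calls.

### The job

Pack the video kit into the open carry case: set the camcorder, its spare battery, the wide-angle lens and the short microphone each into the foam pocket cut to its shape, right down on the pocket's floor and the same way up as it stands now; set each one down, do not let it drop in. The phone's plug-in charger and the pot of paper clips only look alike and do not belong to the kit: leave them where they are.

Things in the scene. Friction and masses are not known exactly. Their poses are not given: they have to be found in the camera images.
- camcorder: compact blue-grey camcorder standing upright: 105 mm long (x), 50 wide (y, flat sides), 60 high: box body from x = -52.5 to +31.5 mm, then a black lens barrel 42 mm in diameter to x = +52.5; about 0.28 kg. Origin: centre of the underside of the 105 x 50 outline. x points where the lens looks, z up.
- battery: spare camcorder battery, dark grey block 56 (x) x 32 (y) x 40 mm high with a row of four small brass contacts on top and no pins, about 0.11 kg. Origin: centre of its underside, z up.
- wide_lens: round wide-angle converter lens standing with its blue-black domed glass up: black ribbed ring 58 mm in diameter from 10 to 42 mm height above a 48 mm diameter foot; glass dome to 45 mm; about 0.16 kg. Origin: centre of its underside, z up.
- mic: short camera microphone lying level: black barrel 22 mm in diameter and 110 mm long along its x, barrel axis 23 mm and top 34 mm above its underside, on a shoe foot 36 (x) x 24 (y) x 12 mm high under its middle; about 0.09 kg. Origin: centre of the foot's underside, z up.
- foam_camcorder: Fixed grey foam block 140 (x) x 82 (y) x 40 mm high, one of four laid 2 x 2 in any order in the open case. Origin: centre of its underside, 6 mm above the table; z up. Centred in it the big rectangular pocket for the camcorder either way round, 121 (x) x 66 (y), 30 mm deep (floor at z = 10 mm). Fixed case: rim 50 mm above the table, 6 mm walls, lid folded flat on its far side (26 mm high).
- foam_battery: Fixed grey foam block 140 (x) x 82 (y) x 40 mm high, one of four laid 2 x 2 in any order in the open case. Origin: centre of its underside, 6 mm above the table; z up. Centred in it the small rectangular pocket for the battery (long side along x, either way round), 72 (x) x 48 (y), 20 mm deep (floor at z = 20 mm).
- foam_lens: Fixed grey foam block 140 (x) x 82 (y) x 40 mm high, one of four laid 2 x 2 in any order in the open case. Origin: centre of its underside, 6 mm above the table; z up. Centred in it the round pocket for the wide-angle lens (glass up, any turn), 74 mm in diameter, 20 mm deep (floor at z = 20 mm).
- foam_mic: Fixed grey foam block 140 (x) x 82 (y) x 40 mm high, one of four laid 2 x 2 in any order in the open case. Origin: centre of its underside, 6 mm above the table; z up. Centred in it the long narrow pocket for the microphone (either way round), 126 (x) x 40 (y), 14 mm deep (floor at z = 26 mm).
- plug_charger: LOOK-ALIKE of the battery, not part of the kit: a phone's plug-in charger, dark grey block 50 (x) x 32 (y) x 38 mm high with two brass plug pins sticking 18 mm out of its +x end, no contacts on top. Origin: centre of the block's underside, z up.
- clip_pot: LOOK-ALIKE of the lens, not part of the kit: a round black paper-clip pot 56 mm in diameter, 40 mm high (to 44 mm with the clips), with steel clips lying on its flat magnetic top. Origin: centre of its underside, z up.

How it is judged (in metres and radians):
At the end, for the whole second after the job is handed in: Each kit item rests released on the floor of its own pocket: within 12 mm of the block's centre in its x and y, 4 mm of floor height, upright to 0.15 rad, long side along the pocket to 0.35 rad (lens any turn), at rest; charger and clip pot within 30 mm of their start (x of camcorder in the frame of foam_camcorder between -0.012 and 0.012 m and y of camcorder in the frame of foam_camcorder between -0.012 and 0.012 m and z of camcorder in the frame of foam_camcorder between 0.006 and 0.014 m and angle between each of camcorder, battery, wide_lens, mic's own z axis and vertical below 0.15 rad and linear speed of each of camcorder, battery, wide_lens, mic below 0.02 m/s and angular speed of each of camcorder, battery, wide_lens, mic below 0.2 rad/s and angle between the x axis of camcorder and the x axis of foam_camcorder, either way round below 0.35 rad and x of battery in the frame of foam_battery between -0.012 and 0.012 m and y of battery in the frame of foam_battery between -0.012 and 0.012 m and z of battery in the frame of foam_battery between 0.016 and 0.024 m and angle between the x axis of battery and the x axis of foam_battery, either way round below 0.35 rad and x of wide_lens in the frame of foam_lens between -0.012 and 0.012 m and y of wide_lens in the frame of foam_lens between -0.012 and 0.012 m and z of wide_lens in the frame of foam_lens between 0.016 and 0.024 m and x of mic in the frame of foam_mic between -0.012 and 0.012 m and y of mic in the frame of foam_mic between -0.012 and 0.012 m and z of mic in the frame of foam_mic between 0.022 and 0.03 m and angle between the x axis of mic and the x axis of foam_mic, either way round below 0.35 rad and distance of each of plug_charger, clip_pot from where it was at the start of the episode below 0.03 m); the robot touches nothing.
It fails at once if the plug-in charger or the paper-clip pot was moved (distance of any of plug_charger, clip_pot from where it was at the start of the episode above 0.03 m).
It fails at once if a kit item was dropped: it fell freely, out of the fingers, faster than 0.7 m/s (a fall of about 25 mm) ((contact force between camcorder and the fingers below 0.05 N and linear speed of camcorder above 0.7 m/s) or (contact force between battery and the fingers below 0.05 N and linear speed of battery above 0.7 m/s) or (contact force between wide_lens and the fingers below 0.05 N and linear speed of wide_lens above 0.7 m/s) or (contact force between mic and the fingers below 0.05 N and linear speed of mic above 0.7 m/s)).
It also fails if it takes over 112 s, if anything falls off the work surface, if the arm or the gripper's body presses on something with over 40 N, if the wrist force passes 120 N, or if a joint passes its speed limit or range.

## Working session

There is one attempt and no reset: what is moved stays moved. The work goes in short steps, Python scripts to look and compute and a tool call to move; the robot and the scene stay as the last step left them, time stands still between calls to the robot, and variables do not carry over. Pictures are saved under pics/ and viewed, about 12 in all and at most 16, crops included, and the job is handed in when it is done.

Besides the shell and the picture viewer there is one more tool, called after "Request:" as name(argument=value, ...) on one line, values as JSON. step_arm: Moves the arm, as the interface text tells. Scaled input: -1 to 1 covers 0.04 m each way for a shift and 0.08 rad each way for a turn. Its arguments: {"type":"object","properties":{"steps":{"type":"array"},"squeeze":{"type":"number"}},"required":["steps"]}

```bash
ls; mkdir -p pics; cat > h.py <<'E'
import numpy as np, cv2, json
from rig import env, cams, order
def grab(n,save=None):
    info=cams.camera_info(n); im,d=cams.get_image(n)
    if save: cv2.imwrite(f'pics/{save}.png',cv2.cvtColor(im,cv2.COLOR_RGB2BGR))
    np.savez(f'/tmp/{n}.npz',im=im,d=d,**{k:np.array(v) for k,v in info.items()})
    return im,d,info
def slopes(info,uv):
    uv=np.asarray(uv,float).reshape(-1,2)
    K=np.array([[info['fx'],0,info['cx']],[0,info['fy'],info['cy']],[0,0,1]],float)
    return cv2.undistortPoints(uv[:,None],K,np.array([float(info['k1']),0,0,0]))[:,0]
def onplane(info,uv,z):
    s=slopes(info,uv);E=np.array(info['extrinsics'])
    r=np.c_[s,np.ones(len(s))]@E[:3,:3].T;o=E[:3,3]
    return o+r*((z-o[2])/r[:,2])[:,None]
def cloud(info,d):
    h,w=d.shape;v,u=np.mgrid[:h,:w]
    s=slopes(info,np.c_[u.ravel(),v.ravel()]);E=np.array(info['extrinsics'])
    P=np.c_[s,np.ones(len(s))]*d.reshape(-1,1)
    return (P@E[:3,:3].T+E[:3,3]).reshape(h,w,3)
def load(n):
    z=np.load(f'/tmp/{n}.npz');return z['im'],z['d'],{k:z[k] for k in z.files}
E
python3 - <<'E'
from h import *
for n in('top','scene'):
    im,d,i=grab(n,n+'0');print(n,i)
s=env.observe();print(s)
E
```

```text
pics
top {'fx': 473.6679058141361, 'fy': 473.6679058141361, 'cx': 283.7929178094524, 'cy': 207.0764346193936, 'k1': -0.11487536688034636, 'extrinsics': array([[ 0.00592585, -0.99003883,  0.14066985,  0.33359266],
       [-0.99950556, -0.01020806, -0.02973953,  0.03334673],
       [ 0.03087926, -0.14042406, -0.9896098 ,  1.21578185],
       [ 0.        ,  0.        ,  0.        ,  1.        ]])}
scene {'fx': 461.8263015987934, 'fy': 461.8263015987934, 'cx': 281.3857330541506, 'cy': 211.96574837783407, 'k1': -0.051796735639415434, 'extrinsics': array([[-0.78620532,  0.51705998, -0.33842307,  0.88847033],
       [ 0.61775393,  0.64327877, -0.45229692,  0.48900839],
       [-0.01616426, -0.56466042, -0.82516503,  0.91480633],
       [ 0.        ,  0.        ,  0.        ,  1.        ]])}
{'time_s': 0.1, 'q': array([ 5.80812188e+01,  2.18369208e+01,  7.43794777e+01, -6.82851891e-04,
        8.38561276e+01, -1.23358367e+01]), 'qvel': array([ 0.00864697, -0.04891191, -0.10101286, -0.06092303, -0.06709344,
       -0.01107288]), 'joint_efforts': array([ 3.51480878e-03, -4.49218190e+01, -2.31658298e+01, -1.67213375e-04,
        3.69993140e-03, -2.21245742e-06]), 'position': array([0.18422383, 0.51798275, 0.24978095]), 'tool_rot': array([[ 3.35169511e-01,  9.42157611e-01, -6.59200848e-04],
       [ 9.42157027e-01, -3.35170059e-01, -1.08068899e-03],
       [-1.23912374e-03, -2.58856712e-04, -9.99999199e-01]]), 'ft_force': array([ 0.80762807, -0.77994069, -0.21988577]), 'wrist_torque': array([-0.03955679,  0.02913777,  0.0172212 ]), 'grip_width': 0.08566634011625031}
```

View pics/top0.png

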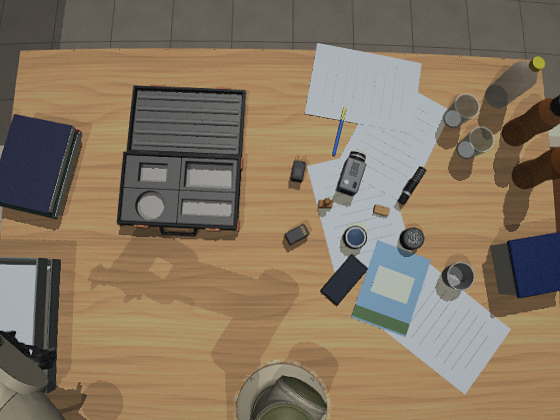

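View pics/scene0.png

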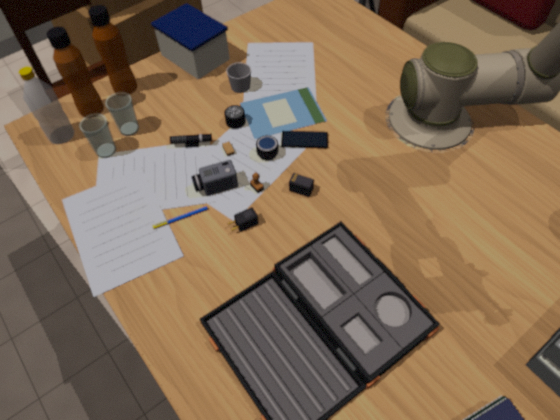

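Case at (120–240, 150–230): small pocket top-left, big one top-right, round one bottom-left, narrow one bottom-right. Camcorder (350,173), mic (411,186), lens (355,237, blue dome), clip pot (411,239). The dark blocks at (298,170) and (297,235) need a closer look.

```bash
python3 - <<'E'
from h import *
im,d,i=load('top');P=cloud(i,d)
reg=np.zeros(d.shape,bool);reg[140:262,275:440]=1
m=((P[...,2]>0.017)&(P[...,2]<0.12)&reg&(d>0)).astype(np.uint8)
n,l,st,c=cv2.connectedComponentsWithStats(m,connectivity=4)
for k in range(1,n):
    if st[k,4]<12: continue
    q=P[l==k]; zt=np.percentile(q[:,2],90); t=q[q[:,2]>zt-0.012]
    r=cv2.minAreaRect((t[:,:2]*1000).astype(np.float32))
    print('px',c[k].round(),'n',st[k,4],'zt',zt.round(4),'rect',np.round(r[0],1),np.round(r[1],1),round(r[2],1))
print('table z',np.median(P[280:330,180:230,2]))
# case: foam top & pockets
reg=np.zeros(d.shape,bool);reg[150:232,115:245]=1
fz=P[...,2]
pk=(reg&(fz<0.041)&(fz>0.005)).astype(np.uint8)
n,l,st,c=cv2.connectedComponentsWithStats(pk,connectivity=4)
for k in range(1,n):
    if st[k,4]<150: continue
    q=P[l==k]; q=q[q[:,2]<np.median(q[:,2])+0.004]
    r=cv2.minAreaRect((q[:,:2]*1000).astype(np.float32))
    print('pocket px',c[k].round(),st[k,4],'z',np.median(q[:,2]).round(4),np.round(r[0],1),np.round(r[1],1),round(r[2],1))
print('foam top z',np.percentile(fz[155:222,130:235],[50,75,95]))
si,_,_=load('scene')
a=cv2.resize(im[140:260,280:440],None,fx=4.8,fy=4.8,interpolation=cv2.INTER_CUBIC)[:, :768]
b=cv2.resize(si[165:240,210:330],None,fx=3.5,fy=3.5,interpolation=cv2.INTER_CUBIC)
b=cv2.copyMakeBorder(b,0,0,0,max(0,768-b.shape[1]),0)[:, :768] if b.shape[1]<768 else b
o=np.vstack([cv2.resize(a,(440,330)),cv2.resize(b,(768,263))[:, :440]])
cv2.imwrite('pics/crop1.png',cv2.cvtColor(o,cv2.COLOR_RGB2BGR))
E
```

```text
px [352. 174.] n 858 zt 0.0621 rect [ 591.  -175.7] [ 51.  106.4] 71.7
px [298. 170.] n 271 zt 0.0402 rect [595.6 -36.8] [31.9 50.4] 80.6
px [412. 185.] n 361 zt 0.0351 rect [ 563.8 -334.3] [ 22.  113.6] 55.6
px [325. 203.] n 103 zt 0.0548 rect [ 513.4 -108.1] [18.1 15.8] 55.3
px [296. 234.] n 298 zt 0.0423 rect [433.3 -33.6] [32.6 55.5] 28.7
px [354. 237.] n 433 zt 0.0457 rect [ 428.  -180.9] [56.3 53.5] 88.8
px [412. 238.] n 429 zt 0.0434 rect [ 426.5 -328.8] [53.6 54. ] 0.4
table z -0.00039542336617426344
pocket px [201. 153.] 503 z 0.0149 [650.5 229.6] [261.6  65.4] 75.4
pocket px [208. 175.] 1198 z 0.0159 [583.7 191.6] [118.3  62.2] 87.7
pocket px [152. 172.] 502 z 0.0258 [588.6 334.6] [68.8 46. ] 87.8
pocket px [150. 205.] 621 z 0.0256 [504.4 338.1] [67.6 68.5] 2.7
pocket px [206. 208.] 780 z 0.0318 [497.6 194. ] [124.2  39.6] 88.3
foam top z [0.04186632 0.04572229 0.04884138]
```

View pics/crop1.png

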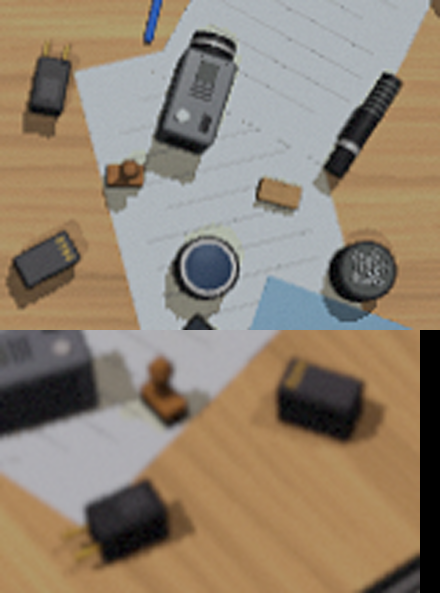

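The crop settles it: the block at top (298,170) has pins, so it is the charger. The block at (297,235) has four contacts, so it is the battery. Sizes and heights match the data, and the pockets fit a 2x2 grid with 143 x 85 mm pitch. First I move above the camcorder.

Request:
step_arm(steps=[{"xyz": [-0.65,0.77,0],"turn": [0,0,0],"gripper": 1},{"xyz": [-0.65,0.77,0],"turn": [0,0,0],"gripper": 1},{"xyz": [-0.65,0.77,0],"turn": [0,0,0],"gripper": 1},{"xyz": [-0.65,0.77,0],"turn": [0,0,0],"gripper": 1},{"xyz": [-0.65,0.77,0],"turn": [0,0,0],"gripper": 1},{"xyz": [-0.65,0.77,0],"turn": [0,0,0],"gripper": 1},{"xyz": [-0.65,0.77,0],"turn": [0,0,0],"gripper": 1},{"xyz": [-0.65,0.77,0],"turn": [0,0,0],"gripper": 1},{"xyz": [-0.65,0.77,0],"turn": [0,0,0],"gripper": 1},{"xyz": [-0.65,0.77,0],"turn": [0,0,0],"gripper": 1},{"xyz": [-0.65,0.77,0],"turn": [0,0,0],"gripper": 1},{"xyz": [-0.65,0.77,0],"turn": [0,0,0],"gripper": 1},{"xyz": [-0.65,0.77,0],"turn": [0,0,0],"gripper": 1},{"xyz": [-0.65,0.77,0],"turn": [0,0,0],"gripper": 1},{"xyz": [-0.65,0.77,0],"turn": [0,0,0],"gripper": 1},{"xyz": [-0.65,0.77,0],"turn": [0,0,0],"gripper": 1},{"xyz": [-0.65,0.77,0],"turn": [0,0,0],"gripper": 1},{"xyz": [-0.65,0.77,0],"turn": [0,0,0],"gripper": 1},{"xyz": [-0.65,0.77,0],"turn": [0,0,0],"gripper": 1},{"xyz": [0,0,0],"turn": [0,0,-0.28],"gripper": 1}])

```text
time_s: 1.77
position: [0.5721, -0.1492, 0.2486]
tool_rot: [[0.319, 0.948, -0.001], [0.948, -0.319, -0.001], [-0.001, -0.0, -1.0]]
ft_force: [-0.4, -0.1, 0.2]
grip_width: 0.0854
```

```bash
cat >> h.py <<'E'
TG=dict(cam=(.591,-.1757,71.7),bat=(.4333,-.0336,28.7),lens=(.428,-.1809,-2.1),mic=(.5638,-.3343,55.6),
 fcam=(.5819,.1898,-2.1),fbat=(.5871,.3327,-2.1),flens=(.5021,.3358,-2.1),fmic=(.4969,.193,-2.1))
def go(name,z,tgt=None):
    s=env.observe();R=s['tool_rot'];p=s['position'];x,y,yaw=tgt or TG[name]
    cur=np.degrees(np.arctan2(R[1,0],R[0,0]));dy=(yaw-cur+90)%180-90
    D=np.array([x,y,z])-p;c,n=np.cos(np.radians(cur)),np.sin(np.radians(cur))
    f=lambda c,n:np.round([(c*D[0]+n*D[1])/.04,(n*D[0]-c*D[1])/.04,-D[2]/.04],3)
    print(name,'pos',p.round(4),'yaw',cur.round(2),'grip',s['grip_width'].round(4),'F',s['ft_force'].round(1),'t',round(s['time_s'],2),'q6',s['q'][5].round(0))
    print(' shift units at current yaw',f(c,n)); a=np.radians(cur+dy)
    print(' shift units after turn   ',f(np.cos(a),np.sin(a)),' turn z units',round(-np.radians(dy)/.08,2),' tilt',R[:2,2].round(4))
E
python3 - <<'E'
from h import *
im,d,i=grab('wrist','w1');P=cloud(i,d)
m=((P[...,2]>0.05)&(P[...,2]<0.08)&(d>0)).astype(np.uint8)
n,l,st,c=cv2.connectedComponentsWithStats(m)
for k in range(1,n):
    if st[k,4]<800: continue
    q=P[l==k];r=cv2.minAreaRect((q[:,:2]*1000).astype(np.float32));print(c[k].round(),st[k,4],np.percentile(q[:,2],90),r)
go('cam',.05)
E
```

```text
[259. 208.] 4620 0.06085693869896041 ((593.0340576171875, -176.91700744628906), (50.215553283691406, 103.6031494140625), 71.76980590820312)
[ 93. 397.] 810 0.07722285497981442 ((747.90087890625, -443.24566650390625), (56.44387435913086, 21.050107955932617), 25.078933715820312)Traceback (most recent call last):
  File "<stdin>", line 8, in <module>
  File "h.py", line 30, in go
    print(name,'pos',p.round(4),'yaw',cur.round(2),'grip',s['grip_width'].round(4),'F',s['ft_force'].round(1),'t',round(s['time_s'],2),'q6',s['q'][5].round(0))
                                                          ^^^^^^^^^^^^^^^^^^^^^
AttributeError: 'float' object has no attribute 'round'
```

View pics/w1.png

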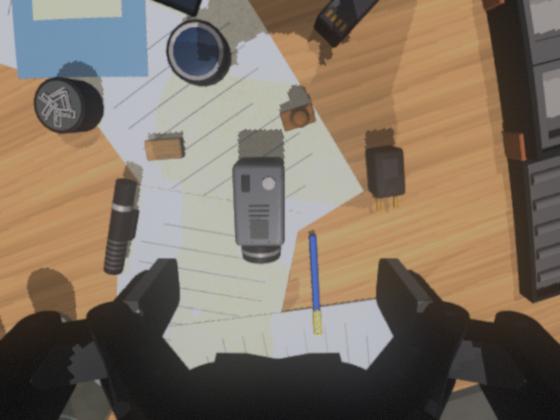

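Wrist view confirms: camcorder (259,208), mic (120,226), lens (197,52), clip pot (68,105), charger with pins (385,175). It agrees with the top view to within 2 mm.

```bash
sed -i "s/s\['grip_width'\].round(4)/round(float(s['grip_width']),4)/; s/cam=(.591,-.1757/cam=(.592,-.1763/" h.py
python3 - <<'E'
from h import *
im,d,i=load('wrist');P=cloud(i,d)
m=((P[...,2]>0.022)&(P[...,2]<0.05)&(d>0)).astype(np.uint8)
n,l,st,c=cv2.connectedComponentsWithStats(m,connectivity=4)
for k in range(1,n):
    if st[k,4]<500: continue
    q=P[l==k];q=q[q[:,2]>np.percentile(q[:,2],90)-.01];r=cv2.minAreaRect((q[:,:2]*1000).astype(np.float32));print(c[k].round(),st[k,4],np.percentile(q[:,2],90).round(4),r)
go('cam',.05)
E
```

```text
[343.  17.] 1568 0.0413 ((436.96990966796875, -37.5045051574707), (32.22313690185547, 51.669715881347656), 28.258432388305664)
[531.  94.] 7986 0.0493 ((551.7694091796875, 132.4093780517578), (45.821617126464844, 157.34642028808594), 87.85167694091797)
[198.  52.] 3321 0.0442 ((428.8216857910156, -181.72622680664062), (56.965736389160156, 56.53654861450195), 2.1184840202331543)
[ 63. 105.] 2747 0.0422 ((426.5499267578125, -330.1277160644531), (54.828521728515625, 55.59522247314453), 11.99728012084961)
[387. 172.] 1628 0.0385 ((598.7296142578125, -39.05729675292969), (32.129417419433594, 51.08128356933594), 79.59245300292969)
[119. 227.] 1900 0.0335 ((565.106689453125, -335.070556640625), (22.018457412719727, 110.98341369628906), 55.72068405151367)
cam pos [ 0.5709 -0.1464  0.2487] yaw 71.62 grip 0.0856 F [ 0.1  1.6 -0.8] t 1.82 q6 -97.0
 shift units at current yaw [-0.544  0.736  4.968]
 shift units after turn    [-0.545  0.736  4.968]  turn z units -0.02  tilt [-0.0016  0.0005]
```

Request:
step_arm(steps=[{"xyz": [-0.27,0.37,0.6],"turn": [0,0,0],"gripper": 1},{"xyz": [-0.27,0.37,0.6],"turn": [0,0,0],"gripper": 1},{"xyz": [0,0,0.6],"turn": [0,0,0],"gripper": 1},{"xyz": [0,0,0.6],"turn": [0,0,0],"gripper": 1},{"xyz": [0,0,0.6],"turn": [0,0,0],"gripper": 1},{"xyz": [0,0,0],"turn": [0,0,0],"gripper": 1},{"xyz": [0,0,0],"turn": [0,0,0],"gripper": 1}])

```text
time_s: 2.4
position: [0.591, -0.1724, 0.1301]
tool_rot: [[0.314, 0.95, -0.002], [0.95, -0.314, 0.001], [0.0, -0.002, -1.0]]
ft_force: [0.2, 0.2, 1.1]
grip_width: 0.0855
```

```bash
python3 -c "
from h import *
go('cam',.05);print(env.observe()['q'])"
```

```text
cam pos [ 0.591  -0.1724  0.1301] yaw 71.72 grip 0.0855 F [0.2 0.2 1.1] t 2.4 q6 -99.0
 shift units at current yaw [-0.085  0.055  2.002]
 shift units after turn    [-0.085  0.055  2.002]  turn z units 0.01  tilt [-0.002   0.0011]
[-2.72661117e+01  3.42622164e+01  7.35558540e+01  4.11549500e-03
  7.23109711e+01 -9.89907634e+01]
```

Request:
step_arm(steps=[{"xyz": [-0.09,0.06,0.5],"turn": [0,0,0],"gripper": 1},{"xyz": [0,0,0.5],"turn": [0,0,0],"gripper": 1},{"xyz": [0,0,0.5],"turn": [0,0,0],"gripper": 1},{"xyz": [0,0,0.3],"turn": [0,0,0],"gripper": 1},{"xyz": [0,0,0.2],"turn": [0,0,0],"gripper": 1},{"xyz": [0,0,0],"turn": [0,0,0],"gripper": 1},{"xyz": [0,0,0],"turn": [0,0,0],"gripper": -1},{"xyz": [0,0,0],"turn": [0,0,0],"gripper": -1},{"xyz": [0,0,0],"turn": [0,0,0],"gripper": -1},{"xyz": [0,0,0],"turn": [0,0,0],"gripper": -1},{"xyz": [0,0,0],"turn": [0,0,0],"gripper": -1},{"xyz": [0,0,0],"turn": [0,0,0],"gripper": -1},{"xyz": [0,0,0],"turn": [0,0,0],"gripper": -1},{"xyz": [0,0,0],"turn": [0,0,0],"gripper": -1}], squeeze=60)

```text
time_s: 3.57
position: [0.5933, -0.1775, 0.052]
tool_rot: [[0.314, 0.949, 0.003], [0.949, -0.314, -0.001], [-0.0, 0.003, -1.0]]
ft_force: [0.3, 1.0, 5.9]
grip_width: 0.0491
```

```bash
python3 -c "
from h import *
go('cam',.05)"
```

```text
cam pos [ 0.5933 -0.1775  0.052 ] yaw 71.7 grip 0.0491 F [0.3 1.  5.9] t 3.57 q6 -99.0
 shift units at current yaw [ 0.018 -0.041  0.049]
 shift units after turn    [ 0.018 -0.041  0.049]  turn z units -0.0  tilt [ 0.0027 -0.001 ]
```

Request:
step_arm(steps=[{"xyz": [0,0,-0.3],"turn": [0,0,0],"gripper": -1},{"xyz": [0,0,-0.6],"turn": [0,0,0],"gripper": -1},{"xyz": [0,0,-0.6],"turn": [0,0,0],"gripper": -1},{"xyz": [0,0,-0.6],"turn": [0,0,0],"gripper": -1},{"xyz": [0,0,-0.6],"turn": [0,0,0.5],"gripper": -1},{"xyz": [0,0,-0.3],"turn": [0,0,1],"gripper": -1},{"xyz": [0,0,0],"turn": [0,0,1],"gripper": -1},{"xyz": [0,0,0],"turn": [0,0,1],"gripper": -1},{"xyz": [0,0,0],"turn": [0,0,1],"gripper": -1},{"xyz": [0,0,0],"turn": [0,0,1],"gripper": -1},{"xyz": [0,0,0],"turn": [0,0,1],"gripper": -1},{"xyz": [0,0,0],"turn": [0,0,1],"gripper": -1},{"xyz": [0,0,0],"turn": [0,0,1],"gripper": -1},{"xyz": [0,0,0],"turn": [0,0,1],"gripper": -1},{"xyz": [0,0,0],"turn": [0,0,1],"gripper": -1},{"xyz": [0,0,0],"turn": [0,0,1],"gripper": -1},{"xyz": [0,0,0],"turn": [0,0,1],"gripper": -1},{"xyz": [0,0,0],"turn": [0,0,1],"gripper": -1},{"xyz": [0,0,0],"turn": [0,0,1],"gripper": -1},{"xyz": [0,0,0],"turn": [0,0,1],"gripper": -1}])

```text
time_s: 5.23
position: [0.5924, -0.1773, 0.1704]
tool_rot: [[1.0, 0.007, -0.0], [0.007, -1.0, 0.0], [-0.0, -0.0, -1.0]]
ft_force: [-0.9, -0.2, -2.9]
grip_width: 0.049
```

```bash
python3 -c "
from h import *
go('fcam',.16)"
```

```text
fcam pos [ 0.5924 -0.1773  0.1704] yaw 0.43 grip 0.049 F [-0.9 -0.2 -2.9] t 5.23 q6 -28.0
 shift units at current yaw [-0.193 -9.178  0.26 ]
 shift units after turn    [-0.598 -9.161  0.26 ]  turn z units 0.55  tilt [-0.0004  0.0002]
```

Request:
step_arm(steps=[{"xyz": [0,0,0],"turn": [0,0,0.55],"gripper": -1},{"xyz": [-0.05,-0.35,0],"turn": [0,0,0],"gripper": -1},{"xyz": [-0.05,-0.7,0],"turn": [0,0,0],"gripper": -1},{"xyz": [-0.05,-0.7,0],"turn": [0,0,0],"gripper": -1},{"xyz": [-0.05,-0.7,0],"turn": [0,0,0],"gripper": -1},{"xyz": [-0.05,-0.7,0],"turn": [0,0,0],"gripper": -1},{"xyz": [-0.05,-0.7,0],"turn": [0,0,0],"gripper": -1},{"xyz": [-0.05,-0.7,0],"turn": [0,0,0],"gripper": -1},{"xyz": [-0.05,-0.7,0],"turn": [0,0,0],"gripper": -1},{"xyz": [-0.05,-0.7,0],"turn": [0,0,0],"gripper": -1},{"xyz": [-0.05,-0.7,0],"turn": [0,0,0],"gripper": -1},{"xyz": [-0.05,-0.7,0],"turn": [0,0,0],"gripper": -1},{"xyz": [-0.05,-0.7,0],"turn": [0,0,0],"gripper": -1},{"xyz": [0,-0.7,0],"turn": [0,0,0],"gripper": -1},{"xyz": [0,-0.41,0],"turn": [0,0,0],"gripper": -1},{"xyz": [0,0,0],"turn": [0,0,0],"gripper": -1},{"xyz": [0,0,0],"turn": [0,0,0],"gripper": -1}])

```text
time_s: 6.65
position: [0.5798, 0.1907, 0.1703]
tool_rot: [[1.0, -0.03, -0.001], [-0.03, -1.0, -0.0], [-0.001, 0.0, -1.0]]
ft_force: [-0.6, -0.6, -3.7]
grip_width: 0.0486
```

```bash
python3 - <<'E'
from h import *
go('fcam',.068)
im,d,i=grab('wrist','w2');P=cloud(i,d)
for lo,hi,nm in((.008,.038,'pocket'),(.05,.1,'hi')):
    m=((P[...,2]>lo)&(P[...,2]<hi)&(d>0)).astype(np.uint8)
    n,l,st,c=cv2.connectedComponentsWithStats(m,connectivity=4)
    for k in range(1,n):
        if st[k,4]<500: continue
        q=P[l==k];r=cv2.minAreaRect((q[:,:2]*1000).astype(np.float32));print(nm,c[k].round(),st[k,4],np.median(q[:,2]).round(4),np.round(r[0],1),np.round(r[1],1),round(r[2],1))
E
```

```text
fcam pos [0.5798 0.1907 0.1703] yaw -1.71 grip 0.0486 F [-0.6 -0.6 -3.7] t 6.65 q6 9.0
 shift units at current yaw [0.054 0.021 2.556]
 shift units after turn    [0.054 0.021 2.556]  turn z units 0.09  tilt [-0.0005 -0.0002]
pocket [163.  26.] 5003 0.0262 [500.1 322.4] [44.4 70.8] 86.0
pocket [282.  29.] 4034 0.0261 [586.9 319. ] [42.6 48.4] 87.4
pocket [454. 139.] 57091 0.0163 [732.3 227.1] [246.5 190.9] 88.0
pocket [173. 194.] 6943 0.0321 [496.3 191.8] [126.8  38.1] 87.7
pocket [281. 136.] 1748 0.0161 [584.  240.8] [16.2 66.9] 87.7
pocket [139. 390.] 642 0.0227 [426.6 -11.2] [36.9 16.9] 0.7
```

View pics/w2.png

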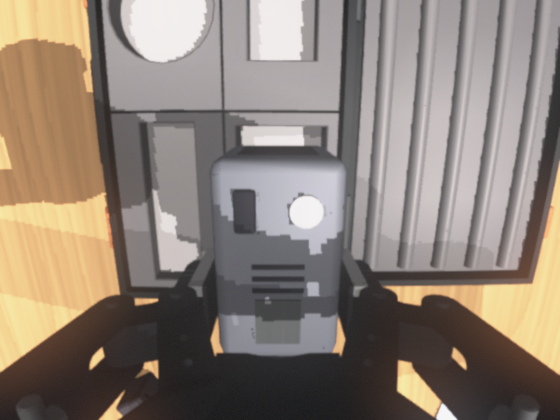

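Wrist view: camcorder held square over its pocket (visible end at (281,136)). The pocket positions confirm my grid to within about 1 mm. Lowering.

Request:
step_arm(steps=[{"xyz": [0.05,0.03,0.4],"turn": [0,0,0.09],"gripper": -1},{"xyz": [0,0,0.5],"turn": [0,0,0],"gripper": -1},{"xyz": [0,0,0.5],"turn": [0,0,0],"gripper": -1},{"xyz": [0,0,0.5],"turn": [0,0,0],"gripper": -1},{"xyz": [0,0,0.3],"turn": [0,0,0],"gripper": -1},{"xyz": [0,0,0.2],"turn": [0,0,0],"gripper": -1},{"xyz": [0,0,0],"turn": [0,0,0],"gripper": -1},{"xyz": [0,0,0],"turn": [0,0,0],"gripper": -1}])

```text
time_s: 7.37
position: [0.5827, 0.1878, 0.0748]
tool_rot: [[0.999, -0.04, 0.0], [-0.04, -0.999, -0.0], [0.0, 0.0, -1.0]]
ft_force: [0.8, 0.3, -3.0]
grip_width: 0.0493
```

```bash
python3 -c "
from h import *
go('fcam',.068)"
```

```text
fcam pos [0.5827 0.1878 0.0748] yaw -2.31 grip 0.0493 F [ 0.8  0.3 -3. ] t 7.37 q6 9.0
 shift units at current yaw [-0.023 -0.049  0.169]
 shift units after turn    [-0.023 -0.049  0.169]  turn z units -0.05  tilt [ 0.0003 -0.    ]
```

Request:
step_arm(steps=[{"xyz": [0,-0.03,0.06],"turn": [0,0,0],"gripper": -1},{"xyz": [0,0,0.06],"turn": [0,0,0],"gripper": -1},{"xyz": [0,0,0.04],"turn": [0,0,0],"gripper": -1},{"xyz": [0,0,0],"turn": [0,0,0],"gripper": -1}])

```text
time_s: 7.7
position: [0.5827, 0.1896, 0.0681]
tool_rot: [[0.999, -0.04, 0.001], [-0.04, -0.999, 0.0], [0.001, -0.0, -1.0]]
ft_force: [-0.3, -0.6, -2.9]
grip_width: 0.0488
```

Request:
step_arm(steps=[{"xyz": [0,0,0.03],"turn": [0,0,0],"gripper": -1},{"xyz": [0,0,0.02],"turn": [0,0,0],"gripper": -1},{"xyz": [0,0,0],"turn": [0,0,0],"gripper": -1}])

```text
time_s: 7.95
position: [0.5827, 0.1897, 0.0679]
tool_rot: [[0.999, -0.04, 0.001], [-0.04, -0.999, 0.0], [0.001, -0.0, -1.0]]
ft_force: [-4.5, -0.1, 12.0]
grip_width: 0.0491
```

Contact at z=0.068. Releasing.

Request:
step_arm(steps=[{"xyz": [0,0,0],"turn": [0,0,0],"gripper": 0.5},{"xyz": [0,0,0],"turn": [0,0,0],"gripper": 0.6},{"xyz": [0,0,0],"turn": [0,0,0],"gripper": 0.6},{"xyz": [0,0,0],"turn": [0,0,0],"gripper": 0.6},{"xyz": [0,0,-0.2],"turn": [0,0,0],"gripper": 0.6},{"xyz": [0,0,-0.4],"turn": [0,0,0],"gripper": 0.6},{"xyz": [0,0,-0.6],"turn": [0,0,0],"gripper": 0.6},{"xyz": [0,0,-0.6],"turn": [0,0,0],"gripper": 0.6},{"xyz": [0,0,-0.4],"turn": [0,0,0],"gripper": 0.6},{"xyz": [0,0,0],"turn": [0,0,0],"gripper": 0.6}])

```text
time_s: 8.78
position: [0.5839, 0.1898, 0.1581]
tool_rot: [[0.999, -0.04, 0.007], [-0.04, -0.999, 0.001], [0.007, -0.001, -1.0]]
ft_force: [0.4, -0.0, 0.1]
grip_width: 0.0682
```

```bash
sed -i "s/bat=(.4333,-.0336/bat=(.434,-.035/; s/lens=(.428,-.1809/lens=(.4285,-.1813/; s/mic=(.5638,-.3343/mic=(.5645,-.3347/;s/fmic=(.4969,.193/fmic=(.4966,.1925/" h.py; python3 -c "
from h import *
go('bat',.041)"
```

```text
bat pos [0.5839 0.1898 0.1581] yaw -2.28 grip 0.0682 F [ 0.4 -0.   0.1] t 8.78 q6 9.0
 shift units at current yaw [-3.523  5.764  2.928]
 shift units after turn    [-5.987  3.129  2.928]  turn z units -6.76  tilt [0.0071 0.0009]
```

Request:
step_arm(steps=[{"xyz": [-0.35,0.58,0],"turn": [0,0,0],"gripper": 0.6},{"xyz": [-0.35,0.58,0],"turn": [0,0,0],"gripper": 0.6},{"xyz": [-0.35,0.58,0],"turn": [0,0,0],"gripper": 0.6},{"xyz": [-0.35,0.58,0],"turn": [0,0,0],"gripper": 0.6},{"xyz": [-0.35,0.58,0],"turn": [0,0,0],"gripper": 0.6},{"xyz": [-0.35,0.58,0],"turn": [0,0,0],"gripper": 0.6},{"xyz": [-0.35,0.58,0],"turn": [0,0,0],"gripper": 0.6},{"xyz": [-0.35,0.58,0],"turn": [0,0,0],"gripper": 0.6},{"xyz": [-0.35,0.58,0],"turn": [0,0,0],"gripper": 0.6},{"xyz": [-0.37,0.54,0],"turn": [0,0,0],"gripper": 0.6},{"xyz": [0,0,0],"turn": [0,0,-0.97],"gripper": 0.6},{"xyz": [0,0,0],"turn": [0,0,-0.97],"gripper": 0.6},{"xyz": [0,0,0],"turn": [0,0,-0.97],"gripper": 0.6},{"xyz": [0,0,0],"turn": [0,0,-0.97],"gripper": 0.6},{"xyz": [0,0,0],"turn": [0,0,-0.97],"gripper": 0.6},{"xyz": [0,0,0.5],"turn": [0,0,-0.97],"gripper": 0.6},{"xyz": [0,0,0.5],"turn": [0,0,-0.97],"gripper": 0.6},{"xyz": [0,0,0.5],"turn": [0,0,0],"gripper": 0.6},{"xyz": [0,0,0],"turn": [0,0,0],"gripper": 0.6},{"xyz": [0,0,0],"turn": [0,0,0],"gripper": 0.6}])

```text
time_s: 10.45
position: [0.4323, -0.0349, 0.0935]
tool_rot: [[0.876, 0.482, -0.002], [0.482, -0.876, 0.001], [-0.002, -0.002, -1.0]]
ft_force: [0.2, -0.1, 0.6]
grip_width: 0.0684
```

```bash
python3 -c "
from h import *
go('bat',.041)"
```

```text
bat pos [ 0.4323 -0.0349  0.0935] yaw 28.81 grip 0.0684 F [ 0.2 -0.1  0.6] t 10.45 q6 -49.0
 shift units at current yaw [0.037 0.022 1.314]
 shift units after turn    [0.037 0.022 1.314]  turn z units 0.02  tilt [-0.0022  0.0008]
```

Request:
step_arm(steps=[{"xyz": [0.04,0.02,0.5],"turn": [0,0,0],"gripper": 0.6},{"xyz": [0,0,0.5],"turn": [0,0,0],"gripper": 0.6},{"xyz": [0,0,0.31],"turn": [0,0,0],"gripper": 0.6},{"xyz": [0,0,0],"turn": [0,0,0],"gripper": 0.6},{"xyz": [0,0,0],"turn": [0,0,0],"gripper": -1},{"xyz": [0,0,0],"turn": [0,0,0],"gripper": -1},{"xyz": [0,0,0],"turn": [0,0,0],"gripper": -1},{"xyz": [0,0,0],"turn": [0,0,0],"gripper": -1},{"xyz": [0,0,0],"turn": [0,0,0],"gripper": -1},{"xyz": [0,0,0],"turn": [0,0,0],"gripper": -1},{"xyz": [0,0,0],"turn": [0,0,0],"gripper": -1},{"xyz": [0,0,0],"turn": [0,0,0],"gripper": -1}], squeeze=45)

```text
time_s: 11.45
position: [0.4351, -0.0352, 0.0429]
tool_rot: [[0.876, 0.483, 0.002], [0.483, -0.876, -0.001], [0.002, 0.002, -1.0]]
ft_force: [-0.7, -0.1, 8.1]
grip_width: 0.0311
```

Request:
step_arm(steps=[{"xyz": [0,0,-0.3],"turn": [0,0,0],"gripper": -1},{"xyz": [0,0,-0.6],"turn": [0,0,0],"gripper": -1},{"xyz": [0,0,-0.6],"turn": [0,0,0],"gripper": -1},{"xyz": [0,0,-0.6],"turn": [0,0,0],"gripper": -1},{"xyz": [0,0,-0.6],"turn": [0,0,0.5],"gripper": -1},{"xyz": [0,0,-0.3],"turn": [0,0,0.9],"gripper": -1},{"xyz": [0,0,0],"turn": [0,0,0.9],"gripper": -1},{"xyz": [0,0,0],"turn": [0,0,0.9],"gripper": -1},{"xyz": [0,0,0],"turn": [0,0,0.9],"gripper": -1},{"xyz": [0,0,0],"turn": [0,0,0.9],"gripper": -1},{"xyz": [0,0,0],"turn": [0,0,0.9],"gripper": -1},{"xyz": [0,0,0],"turn": [0,0,0.84],"gripper": -1},{"xyz": [0,0,0],"turn": [0,0,0],"gripper": -1},{"xyz": [0,0,0],"turn": [0,0,0],"gripper": -1}])

```text
time_s: 12.62
position: [0.4344, -0.0349, 0.162]
tool_rot: [[0.999, -0.034, 0.001], [-0.034, -0.999, -0.0], [0.001, 0.0, -1.0]]
ft_force: [0.9, 0.1, -1.4]
grip_width: 0.031
```

```bash
python3 -c "
from h import *
go('fbat',.067)"
```

```text
fbat pos [ 0.4344 -0.0349  0.162 ] yaw -1.93 grip 0.031 F [ 0.9  0.1 -1.4] t 12.62 q6 -18.0
 shift units at current yaw [ 3.505 -9.315  2.375]
 shift units after turn    [ 3.478 -9.325  2.375]  turn z units 0.04  tilt [ 0.0007 -0.0003]
```

Request:
step_arm(steps=[{"xyz": [0.15,-0.35,0],"turn": [0,0,0],"gripper": -1},{"xyz": [0.25,-0.67,0],"turn": [0,0,0],"gripper": -1},{"xyz": [0.25,-0.67,0],"turn": [0,0,0],"gripper": -1},{"xyz": [0.25,-0.67,0],"turn": [0,0,0],"gripper": -1},{"xyz": [0.25,-0.67,0],"turn": [0,0,0],"gripper": -1},{"xyz": [0.25,-0.67,0],"turn": [0,0,0],"gripper": -1},{"xyz": [0.25,-0.67,0],"turn": [0,0,0],"gripper": -1},{"xyz": [0.25,-0.67,0],"turn": [0,0,0],"gripper": -1},{"xyz": [0.25,-0.67,0],"turn": [0,0,0],"gripper": -1},{"xyz": [0.25,-0.67,0],"turn": [0,0,0],"gripper": -1},{"xyz": [0.25,-0.67,0],"turn": [0,0,0],"gripper": -1},{"xyz": [0.25,-0.67,0],"turn": [0,0,0],"gripper": -1},{"xyz": [0.25,-0.67,0],"turn": [0,0,0],"gripper": -1},{"xyz": [0.25,-0.67,0],"turn": [0,0,0],"gripper": -1},{"xyz": [0.08,-0.27,0],"turn": [0,0,0],"gripper": -1},{"xyz": [0,0,0.6],"turn": [0,0,0],"gripper": -1},{"xyz": [0,0,0.6],"turn": [0,0,0],"gripper": -1},{"xyz": [0,0,0.4],"turn": [0,0,0],"gripper": -1},{"xyz": [0,0,0],"turn": [0,0,0],"gripper": -1},{"xyz": [0,0,0],"turn": [0,0,0],"gripper": -1}])

```text
time_s: 14.28
position: [0.5868, 0.3329, 0.0974]
tool_rot: [[0.999, -0.034, -0.001], [-0.034, -0.999, -0.0], [-0.001, 0.0, -1.0]]
ft_force: [-0.3, 0.2, -0.8]
grip_width: 0.0307
```

```bash
python3 -c "
from h import *
go('fbat',.069)"
```

```text
fbat pos [0.5868 0.3329 0.0974] yaw -1.97 grip 0.0307 F [-0.3  0.2 -0.8] t 14.28 q6 22.0
 shift units at current yaw [0.008 0.006 0.709]
 shift units after turn    [0.008 0.006 0.709]  turn z units 0.03  tilt [-0.0012 -0.0004]
```

Request:
step_arm(steps=[{"xyz": [0,0,0.3],"turn": [0,0,0],"gripper": -1},{"xyz": [0,0,0.2],"turn": [0,0,0],"gripper": -1},{"xyz": [0,0,0.1],"turn": [0,0,0],"gripper": -1},{"xyz": [0,0,0.06],"turn": [0,0,0],"gripper": -1},{"xyz": [0,0,0.03],"turn": [0,0,0],"gripper": -1},{"xyz": [0,0,0],"turn": [0,0,0],"gripper": -1}])

```text
time_s: 14.78
position: [0.587, 0.333, 0.0699]
tool_rot: [[0.999, -0.036, 0.0], [-0.036, -0.999, 0.0], [0.0, -0.0, -1.0]]
ft_force: [0.9, -0.2, -1.7]
grip_width: 0.0308
```

Request:
step_arm(steps=[{"xyz": [0,0,0.03],"turn": [0,0,0],"gripper": -1},{"xyz": [0,0,0.03],"turn": [0,0,0],"gripper": -1},{"xyz": [0,0,0],"turn": [0,0,0],"gripper": -1}])

```text
time_s: 15.03
position: [0.5872, 0.3331, 0.0689]
tool_rot: [[0.999, -0.036, 0.001], [-0.036, -0.999, 0.001], [0.001, -0.001, -1.0]]
ft_force: [-2.4, 0.4, 6.1]
grip_width: 0.031
```

Request:
step_arm(steps=[{"xyz": [0,0,0],"turn": [0,0,0],"gripper": 0.1},{"xyz": [0,0,0],"turn": [0,0,0],"gripper": 0.2},{"xyz": [0,0,0],"turn": [0,0,0],"gripper": 0.2},{"xyz": [0,0,0],"turn": [0,0,0],"gripper": 0.2},{"xyz": [0,0,-0.2],"turn": [0,0,0],"gripper": 0.2},{"xyz": [0,0,-0.4],"turn": [0,0,0],"gripper": 0.2},{"xyz": [0,0,-0.6],"turn": [0,0,0],"gripper": 1},{"xyz": [0,0,-0.6],"turn": [0,0,0],"gripper": 1},{"xyz": [0,0,-0.4],"turn": [0,0,0],"gripper": 1},{"xyz": [0,0,0],"turn": [0,0,0],"gripper": 1}])

```text
time_s: 15.87
position: [0.5882, 0.3335, 0.1602]
tool_rot: [[0.999, -0.036, 0.007], [-0.036, -0.999, 0.003], [0.007, -0.003, -1.0]]
ft_force: [-0.8, 0.4, 0.7]
grip_width: 0.0854
```

```bash
python3 -c "
from h import *
go('mic',.037);go('lens',.039)"
```

```text
mic pos [0.5882 0.3335 0.1602] yaw -2.05 grip 0.0854 F [-0.8  0.4  0.7] t 15.87 q6 22.0
 shift units at current yaw [4.0000e-03 1.6716e+01 3.0810e+00]
 shift units after turn    [-14.119   8.948   3.081]  turn z units -12.58  tilt [0.0071 0.0026]
lens pos [0.5882 0.3335 0.1602] yaw -2.05 grip 0.0854 F [-0.8  0.4  0.7] t 15.87 q6 22.0
 shift units at current yaw [-3.531 13.005  3.031]
 shift units after turn    [-3.519 13.008  3.031]  turn z units 0.01  tilt [0.0071 0.0026]
```

Request:
step_arm(steps=[{"xyz": [-0.2,0.72,0],"turn": [0,0,0],"gripper": 1},{"xyz": [-0.2,0.72,0],"turn": [0,0,0],"gripper": 1},{"xyz": [-0.2,0.72,0],"turn": [0,0,0],"gripper": 1},{"xyz": [-0.2,0.72,0],"turn": [0,0,0],"gripper": 1},{"xyz": [-0.2,0.72,0],"turn": [0,0,0],"gripper": 1},{"xyz": [-0.2,0.72,0],"turn": [0,0,0],"gripper": 1},{"xyz": [-0.2,0.72,0],"turn": [0,0,0],"gripper": 1},{"xyz": [-0.2,0.72,0],"turn": [0,0,0],"gripper": 1},{"xyz": [-0.2,0.72,0],"turn": [0,0,0],"gripper": 1},{"xyz": [-0.2,0.72,0],"turn": [0,0,0],"gripper": 1},{"xyz": [-0.2,0.72,0],"turn": [0,0,0],"gripper": 1},{"xyz": [-0.2,0.72,0],"turn": [0,0,0],"gripper": 1},{"xyz": [-0.2,0.72,0],"turn": [0,0,0],"gripper": 1},{"xyz": [-0.2,0.72,0],"turn": [0,0,0],"gripper": 1},{"xyz": [-0.2,0.72,0],"turn": [0,0,0],"gripper": 1},{"xyz": [-0.2,0.72,0],"turn": [0,0,0],"gripper": 1},{"xyz": [-0.2,0.72,0.5],"turn": [0,0,0],"gripper": 1},{"xyz": [-0.12,0.76,0.5],"turn": [0,0,0],"gripper": 1},{"xyz": [0,0,0.3],"turn": [0,0,0],"gripper": 1},{"xyz": [0,0,0],"turn": [0,0,0],"gripper": 1}])

```text
time_s: 17.53
position: [0.4261, -0.1822, 0.1012]
tool_rot: [[0.999, -0.039, -0.004], [-0.039, -0.999, 0.003], [-0.004, -0.003, -1.0]]
ft_force: [-1.5, 1.0, -0.7]
grip_width: 0.0855
```

```bash
python3 -c "
from h import *
go('lens',.039)"
```

```text
lens pos [ 0.4261 -0.1822  0.1012] yaw -2.22 grip 0.0855 F [-1.5  1.  -0.7] t 17.53 q6 -36.0
 shift units at current yaw [ 0.058 -0.024  1.555]
 shift units after turn    [ 0.058 -0.024  1.555]  turn z units -0.03  tilt [-0.004   0.0031]
```

Request:
step_arm(steps=[{"xyz": [0.05,-0.02,0.5],"turn": [0,0,0],"gripper": 1},{"xyz": [0,0,0.5],"turn": [0,0,0],"gripper": 1},{"xyz": [0,0,0.4],"turn": [0,0,0],"gripper": 1},{"xyz": [0,0,0.15],"turn": [0,0,0],"gripper": 1},{"xyz": [0,0,0],"turn": [0,0,0],"gripper": 1},{"xyz": [0,0,0],"turn": [0,0,0],"gripper": -1},{"xyz": [0,0,0],"turn": [0,0,0],"gripper": -1},{"xyz": [0,0,0],"turn": [0,0,0],"gripper": -1},{"xyz": [0,0,0],"turn": [0,0,0],"gripper": -1},{"xyz": [0,0,0],"turn": [0,0,0],"gripper": -1},{"xyz": [0,0,0],"turn": [0,0,0],"gripper": -1},{"xyz": [0,0,0],"turn": [0,0,0],"gripper": -1}], squeeze=50)

```text
time_s: 18.53
position: [0.43, -0.181, 0.0429]
tool_rot: [[0.999, -0.036, 0.002], [-0.036, -0.999, -0.001], [0.002, 0.001, -1.0]]
ft_force: [-0.8, 2.1, 8.6]
grip_width: 0.0564
```

Request:
step_arm(steps=[{"xyz": [0,0,-0.3],"turn": [0,0,0],"gripper": -1},{"xyz": [0,0,-0.6],"turn": [0,0,0],"gripper": -1},{"xyz": [0,0,-0.6],"turn": [0,0,0],"gripper": -1},{"xyz": [0,0,-0.6],"turn": [0,0,0],"gripper": -1},{"xyz": [0,0,-0.6],"turn": [0,0,0],"gripper": -1},{"xyz": [0,0,-0.3],"turn": [0,0,0],"gripper": -1},{"xyz": [0,0,0],"turn": [0,0,0],"gripper": -1}])

```text
time_s: 19.12
position: [0.4305, -0.1814, 0.1646]
tool_rot: [[0.999, -0.036, 0.005], [-0.036, -0.999, -0.004], [0.005, 0.004, -1.0]]
ft_force: [0.3, -0.1, -2.3]
grip_width: 0.0557
```

```bash
python3 -c "
from h import *
go('flens',.067)"
```

```text
flens pos [ 0.4305 -0.1814  0.1646] yaw -2.04 grip 0.0557 F [ 0.3 -0.1 -2.3] t 19.12 q6 -35.0
 shift units at current yaw [  1.329 -12.986   2.439]
 shift units after turn    [  1.315 -12.987   2.439]  turn z units 0.01  tilt [ 0.0049 -0.0038]
```

Request:
step_arm(steps=[{"xyz": [0.03,-0.35,0],"turn": [0,0,0],"gripper": -1},{"xyz": [0.07,-0.7,0],"turn": [0,0,0],"gripper": -1},{"xyz": [0.07,-0.7,0],"turn": [0,0,0],"gripper": -1},{"xyz": [0.07,-0.7,0],"turn": [0,0,0],"gripper": -1},{"xyz": [0.07,-0.7,0],"turn": [0,0,0],"gripper": -1},{"xyz": [0.07,-0.7,0],"turn": [0,0,0],"gripper": -1},{"xyz": [0.07,-0.7,0],"turn": [0,0,0],"gripper": -1},{"xyz": [0.07,-0.7,0],"turn": [0,0,0],"gripper": -1},{"xyz": [0.07,-0.7,0],"turn": [0,0,0],"gripper": -1},{"xyz": [0.07,-0.7,0],"turn": [0,0,0],"gripper": -1},{"xyz": [0.07,-0.7,0],"turn": [0,0,0],"gripper": -1},{"xyz": [0.07,-0.7,0],"turn": [0,0,0],"gripper": -1},{"xyz": [0.07,-0.7,0],"turn": [0,0,0],"gripper": -1},{"xyz": [0.07,-0.7,0],"turn": [0,0,0],"gripper": -1},{"xyz": [0.07,-0.7,0],"turn": [0,0,0],"gripper": -1},{"xyz": [0.07,-0.7,0],"turn": [0,0,0],"gripper": -1},{"xyz": [0.07,-0.7,0],"turn": [0,0,0],"gripper": -1},{"xyz": [0.07,-0.7,0],"turn": [0,0,0],"gripper": -1},{"xyz": [0.08,-0.7,0],"turn": [0,0,0],"gripper": -1},{"xyz": [0,-0.03,0],"turn": [0,0,0],"gripper": -1}])

```text
time_s: 20.78
position: [0.4997, 0.3399, 0.1602]
tool_rot: [[0.999, -0.033, -0.001], [-0.033, -0.999, 0.001], [-0.001, -0.001, -1.0]]
ft_force: [-0.7, -0.5, -2.8]
grip_width: 0.0561
```

Request:
step_arm(steps=[{"xyz": [0,0,0.5],"turn": [0,0,0],"gripper": -1},{"xyz": [0,0,0.5],"turn": [0,0,0],"gripper": -1},{"xyz": [0,0,0.5],"turn": [0,0,0],"gripper": -1},{"xyz": [0,0,0.2],"turn": [0,0,0],"gripper": -1},{"xyz": [0,0,0],"turn": [0,0,0],"gripper": -1},{"xyz": [0,0,0],"turn": [0,0,0],"gripper": -1}])

```text
time_s: 21.28
position: [0.5003, 0.336, 0.0936]
tool_rot: [[0.999, -0.036, -0.0], [-0.036, -0.999, -0.0], [-0.0, 0.0, -1.0]]
ft_force: [0.7, 0.1, -1.0]
grip_width: 0.0561
```

```bash
python3 - <<'E'
from h import *
go('flens',.069)
im,d,i=grab('wrist','w3')
E
```

```text
flens pos [0.5003 0.336  0.0936] yaw -2.06 grip 0.0561 F [ 0.7  0.1 -1. ] t 21.28 q6 25.0
 shift units at current yaw [0.046 0.002 0.616]
 shift units after turn    [0.046 0.002 0.616]  turn z units 0.01  tilt [-0.0003 -0.0001]
```

View pics/w3.png

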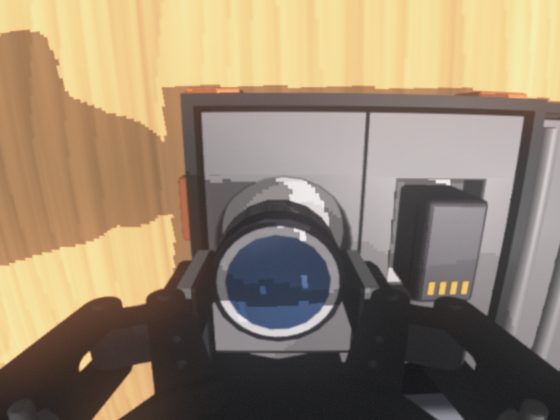

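Lens held centred over its round pocket (280,230), level. The battery stands upright in its pocket at (448,240). Lowering.

Request:
step_arm(steps=[{"xyz": [0.04,0,0.25],"turn": [0,0,0],"gripper": -1},{"xyz": [0,0,0.2],"turn": [0,0,0],"gripper": -1},{"xyz": [0,0,0.08],"turn": [0,0,0],"gripper": -1},{"xyz": [0,0,0.06],"turn": [0,0,0],"gripper": -1},{"xyz": [0,0,0.03],"turn": [0,0,0],"gripper": -1},{"xyz": [0,0,0],"turn": [0,0,0],"gripper": -1}])

```text
time_s: 21.83
position: [0.5017, 0.336, 0.069]
tool_rot: [[0.999, -0.036, -0.0], [-0.036, -0.999, -0.0], [-0.0, 0.0, -1.0]]
ft_force: [-2.6, -2.0, 0.6]
grip_width: 0.0562
```

Request:
step_arm(steps=[{"xyz": [0,0,0.03],"turn": [0,0,0],"gripper": -1},{"xyz": [0,0,0.02],"turn": [0,0,0],"gripper": -1},{"xyz": [0,0,0],"turn": [0,0,0],"gripper": -1}])

```text
time_s: 22.08
position: [0.5017, 0.3361, 0.0689]
tool_rot: [[0.999, -0.036, 0.001], [-0.036, -0.999, 0.0], [0.001, -0.0, -1.0]]
ft_force: [-6.7, -4.6, 16.9]
grip_width: 0.0559
```

Request:
step_arm(steps=[{"xyz": [0,0,0],"turn": [0,0,0],"gripper": 0.6},{"xyz": [0,0,0],"turn": [0,0,0],"gripper": 0.75},{"xyz": [0,0,0],"turn": [0,0,0],"gripper": 0.75},{"xyz": [0,0,0],"turn": [0,0,0],"gripper": 0.75},{"xyz": [0,0,-0.2],"turn": [0,0,0],"gripper": 0.75},{"xyz": [0,0,-0.4],"turn": [0,0,0],"gripper": 0.75},{"xyz": [0,0,-0.6],"turn": [0,0,0],"gripper": 0.75},{"xyz": [0,0,-0.6],"turn": [0,0,0],"gripper": 0.75},{"xyz": [0,0,-0.4],"turn": [0,0,0],"gripper": 0.75},{"xyz": [0,0,0],"turn": [0,0,0],"gripper": 0.4}])

```text
time_s: 22.92
position: [0.5031, 0.3366, 0.1588]
tool_rot: [[0.999, -0.036, 0.006], [-0.036, -0.999, 0.003], [0.006, -0.003, -1.0]]
ft_force: [0.7, 0.3, 0.9]
grip_width: 0.0641
```

```bash
python3 -c "
from h import *
go('mic',.037)"
```

```text
mic pos [0.5031 0.3366 0.1588] yaw -2.05 grip 0.0641 F [0.7 0.3 0.9] t 22.92 q6 25.0
 shift units at current yaw [ 2.134 16.718  3.046]
 shift units after turn    [-12.981  10.749   3.046]  turn z units -12.58  tilt [0.0065 0.0027]
```

Request:
step_arm(steps=[{"xyz": [0.11,0.84,0],"turn": [0,0,0],"gripper": 0.4},{"xyz": [0.11,0.84,0],"turn": [0,0,0],"gripper": 0.4},{"xyz": [0.11,0.84,0],"turn": [0,0,0],"gripper": 0.4},{"xyz": [0.11,0.84,0],"turn": [0,0,0],"gripper": 0.4},{"xyz": [0.11,0.84,0],"turn": [0,0,0],"gripper": 0.4},{"xyz": [0.11,0.84,0],"turn": [0,0,0],"gripper": 0.4},{"xyz": [0.11,0.84,0],"turn": [0,0,0],"gripper": 0.4},{"xyz": [0.11,0.84,0],"turn": [0,0,0],"gripper": 0.4},{"xyz": [0.11,0.84,0],"turn": [0,0,0],"gripper": 0.4},{"xyz": [0.11,0.84,0],"turn": [0,0,0],"gripper": 0.4},{"xyz": [0.11,0.84,0],"turn": [0,0,0],"gripper": 0.4},{"xyz": [0.11,0.84,0],"turn": [0,0,0],"gripper": 0.4},{"xyz": [0.11,0.84,0],"turn": [0,0,0],"gripper": 0.4},{"xyz": [0.11,0.84,0],"turn": [0,0,0],"gripper": 0.4},{"xyz": [0.11,0.84,0],"turn": [0,0,0],"gripper": 0.4},{"xyz": [0.11,0.84,0],"turn": [0,0,0],"gripper": 0.4},{"xyz": [0.1,0.84,0],"turn": [0,0,0],"gripper": 0.4},{"xyz": [0.1,0.84,0],"turn": [0,0,0],"gripper": 0.4},{"xyz": [0.1,0.84,0],"turn": [0,0,0],"gripper": 0.4},{"xyz": [0.1,0.76,0],"turn": [0,0,0],"gripper": 0.4}])

```text
time_s: 24.58
position: [0.5638, -0.3374, 0.1539]
tool_rot: [[0.999, -0.036, -0.001], [-0.036, -0.999, 0.001], [-0.001, -0.001, -1.0]]
ft_force: [1.0, -0.2, 0.2]
grip_width: 0.0601
```

Request:
step_arm(steps=[{"xyz": [0,0,0],"turn": [0,0,-0.97],"gripper": 0.4},{"xyz": [0,0,0],"turn": [0,0,-0.97],"gripper": 0.4},{"xyz": [0,0,0],"turn": [0,0,-0.97],"gripper": 0.4},{"xyz": [0,0,0],"turn": [0,0,-0.97],"gripper": 0.4},{"xyz": [0,0,0],"turn": [0,0,-0.97],"gripper": 0.4},{"xyz": [0,0,0],"turn": [0,0,-0.97],"gripper": 0.4},{"xyz": [0,0,0],"turn": [0,0,-0.97],"gripper": 0.4},{"xyz": [0,0,0],"turn": [0,0,-0.97],"gripper": 0.4},{"xyz": [0,0,0],"turn": [0,0,-0.97],"gripper": 0.4},{"xyz": [0,0,0],"turn": [0,0,-0.97],"gripper": 0.4},{"xyz": [0,0,0],"turn": [0,0,-0.97],"gripper": 0.4},{"xyz": [0,0,0.5],"turn": [0,0,-0.97],"gripper": 0.4},{"xyz": [0,0,0.5],"turn": [0,0,-0.94],"gripper": 0.4},{"xyz": [0,0,0.5],"turn": [0,0,0],"gripper": 0.4},{"xyz": [0,0,0],"turn": [0,0,0],"gripper": 0.4},{"xyz": [0,0,0],"turn": [0,0,0],"gripper": 0.4}])

```text
time_s: 25.92
position: [0.5638, -0.3352, 0.0938]
tool_rot: [[0.565, 0.825, -0.002], [0.825, -0.565, 0.002], [0.0, -0.003, -1.0]]
ft_force: [-0.2, -0.3, -0.3]
grip_width: 0.06
```

```bash
python3 -c "
from h import *
go('mic',.037)"
```

```text
mic pos [ 0.5638 -0.3352  0.0938] yaw 55.58 grip 0.06 F [-0.2 -0.3 -0.3] t 25.92 q6 -97.0
 shift units at current yaw [0.019 0.007 1.419]
 shift units after turn    [0.019 0.007 1.419]  turn z units -0.0  tilt [-0.002   0.0017]
```

Request:
step_arm(steps=[{"xyz": [0.02,0,0.5],"turn": [0,0,0],"gripper": 0.4},{"xyz": [0,0,0.5],"turn": [0,0,0],"gripper": 0.4},{"xyz": [0,0,0.42],"turn": [0,0,0],"gripper": 0.4},{"xyz": [0,0,0],"turn": [0,0,0],"gripper": 0.4},{"xyz": [0,0,0],"turn": [0,0,0],"gripper": -1},{"xyz": [0,0,0],"turn": [0,0,0],"gripper": -1},{"xyz": [0,0,0],"turn": [0,0,0],"gripper": -1},{"xyz": [0,0,0],"turn": [0,0,0],"gripper": -1},{"xyz": [0,0,0],"turn": [0,0,0],"gripper": -1},{"xyz": [0,0,0],"turn": [0,0,0],"gripper": -1},{"xyz": [0,0,0],"turn": [0,0,0],"gripper": -1},{"xyz": [0,0,0],"turn": [0,0,0],"gripper": -1},{"xyz": [0,0,0],"turn": [0,0,0],"gripper": -1}], squeeze=40)

```text
time_s: 27.0
position: [0.5654, -0.3353, 0.04]
tool_rot: [[0.565, 0.825, 0.003], [0.825, -0.565, -0.002], [-0.0, 0.003, -1.0]]
ft_force: [-0.2, 1.1, 6.5]
grip_width: 0.0202
```

Request:
step_arm(steps=[{"xyz": [0,0,-0.3],"turn": [0,0,0],"gripper": -1},{"xyz": [0,0,-0.6],"turn": [0,0,0],"gripper": -1},{"xyz": [0,0,-0.6],"turn": [0,0,0],"gripper": -1},{"xyz": [0,0,-0.6],"turn": [0,0,0],"gripper": -1},{"xyz": [0,0,-0.6],"turn": [0,0,0],"gripper": -1},{"xyz": [0,0,-0.3],"turn": [0,0,0.5],"gripper": -1},{"xyz": [0,0,0],"turn": [0,0,0.93],"gripper": -1},{"xyz": [0,0,0],"turn": [0,0,0.93],"gripper": -1},{"xyz": [0,0,0],"turn": [0,0,0.93],"gripper": -1},{"xyz": [0,0,0],"turn": [0,0,0.93],"gripper": -1},{"xyz": [0,0,0],"turn": [0,0,0.93],"gripper": -1},{"xyz": [0,0,0],"turn": [0,0,0.93],"gripper": -1},{"xyz": [0,0,0],"turn": [0,0,0.93],"gripper": -1},{"xyz": [0,0,0],"turn": [0,0,0.93],"gripper": -1},{"xyz": [0,0,0],"turn": [0,0,0.93],"gripper": -1},{"xyz": [0,0,0],"turn": [0,0,0.93],"gripper": -1},{"xyz": [0,0,0],"turn": [0,0,0.93],"gripper": -1},{"xyz": [0,0,0],"turn": [0,0,0.93],"gripper": -1},{"xyz": [0,0,0],"turn": [0,0,0.93],"gripper": -1},{"xyz": [0,0,0],"turn": [0,0,0],"gripper": -1}])

```text
time_s: 28.67
position: [0.5646, -0.3347, 0.159]
tool_rot: [[0.999, -0.039, 0.001], [-0.039, -0.999, -0.001], [0.001, 0.0, -1.0]]
ft_force: [0.3, 1.0, -1.0]
grip_width: 0.0201
```

```bash
python3 -c "
from h import *
go('fmic',.069)"
```

```text
fmic pos [ 0.5646 -0.3347  0.159 ] yaw -2.25 grip 0.0201 F [ 0.3  1.  -1. ] t 28.67 q6 -39.0
 shift units at current yaw [ -2.216 -13.104   2.249]
 shift units after turn    [ -2.182 -13.11    2.249]  turn z units -0.03  tilt [ 0.0006 -0.0005]
```

Request:
step_arm(steps=[{"xyz": [-0.06,-0.35,0],"turn": [0,0,0],"gripper": -1},{"xyz": [-0.12,-0.7,0],"turn": [0,0,0],"gripper": -1},{"xyz": [-0.12,-0.7,0],"turn": [0,0,0],"gripper": -1},{"xyz": [-0.12,-0.7,0],"turn": [0,0,0],"gripper": -1},{"xyz": [-0.12,-0.7,0],"turn": [0,0,0],"gripper": -1},{"xyz": [-0.12,-0.7,0],"turn": [0,0,0],"gripper": -1},{"xyz": [-0.12,-0.7,0],"turn": [0,0,0],"gripper": -1},{"xyz": [-0.12,-0.7,0],"turn": [0,0,0],"gripper": -1},{"xyz": [-0.12,-0.7,0],"turn": [0,0,0],"gripper": -1},{"xyz": [-0.12,-0.7,0],"turn": [0,0,0],"gripper": -1},{"xyz": [-0.12,-0.7,0],"turn": [0,0,0],"gripper": -1},{"xyz": [-0.12,-0.7,0],"turn": [0,0,0],"gripper": -1},{"xyz": [-0.12,-0.7,0],"turn": [0,0,0],"gripper": -1},{"xyz": [-0.12,-0.7,0],"turn": [0,0,0],"gripper": -1},{"xyz": [-0.12,-0.7,0],"turn": [0,0,0],"gripper": -1},{"xyz": [-0.12,-0.7,0],"turn": [0,0,0],"gripper": -1},{"xyz": [-0.12,-0.7,0],"turn": [0,0,0],"gripper": -1},{"xyz": [-0.12,-0.7,0],"turn": [0,0,0],"gripper": -1},{"xyz": [-0.1,-0.7,0],"turn": [0,0,0],"gripper": -1},{"xyz": [0,-0.15,0],"turn": [0,0,0],"gripper": -1}])

```text
time_s: 30.33
position: [0.495, 0.1954, 0.1587]
tool_rot: [[1.0, -0.031, 0.001], [-0.031, -1.0, 0.001], [0.001, -0.001, -1.0]]
ft_force: [0.3, 0.7, -1.5]
grip_width: 0.0202
```

Request:
step_arm(steps=[{"xyz": [0,0,0.5],"turn": [0,0,0],"gripper": -1},{"xyz": [0,0,0.5],"turn": [0,0,0],"gripper": -1},{"xyz": [0,0,0.4],"turn": [0,0,0],"gripper": -1},{"xyz": [0,0,0],"turn": [0,0,0],"gripper": -1},{"xyz": [0,0,0],"turn": [0,0,0],"gripper": -1}])

```text
time_s: 30.75
position: [0.496, 0.1918, 0.1022]
tool_rot: [[0.999, -0.036, -0.001], [-0.036, -0.999, -0.0], [-0.001, 0.0, -1.0]]
ft_force: [-0.2, -0.3, -0.5]
grip_width: 0.0202
```

```bash
python3 - <<'E'
from h import *
go('fmic',.072)
im,d,i=grab('wrist','w4')
E
```

```text
fmic pos [0.496  0.1918 0.1022] yaw -2.04 grip 0.0202 F [-0.2 -0.3 -0.5] t 30.75 q6 10.0
 shift units at current yaw [ 0.015 -0.019  0.756]
 shift units after turn    [ 0.015 -0.019  0.756]  turn z units 0.01  tilt [-0.0007 -0.0002]
```

View pics/w4.png

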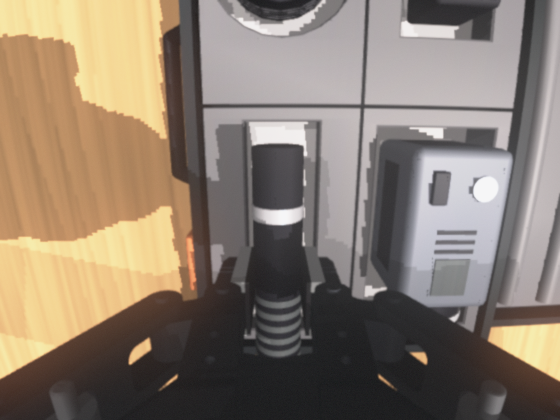

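Mic (278,250) is centred over its narrow pocket (283,130), and the camcorder sits in its pocket at (445,220). Lowering.

Request:
step_arm(steps=[{"xyz": [0.01,-0.02,0.3],"turn": [0,0,0],"gripper": -1},{"xyz": [0,0,0.25],"turn": [0,0,0],"gripper": -1},{"xyz": [0,0,0.1],"turn": [0,0,0],"gripper": -1},{"xyz": [0,0,0.06],"turn": [0,0,0],"gripper": -1},{"xyz": [0,0,0.04],"turn": [0,0,0],"gripper": -1},{"xyz": [0,0,0],"turn": [0,0,0],"gripper": -1}])

```text
time_s: 31.3
position: [0.4965, 0.1929, 0.0722]
tool_rot: [[0.999, -0.037, 0.0], [-0.037, -0.999, 0.0], [0.0, -0.0, -1.0]]
ft_force: [-1.3, -0.4, -1.2]
grip_width: 0.0204
```

Request:
step_arm(steps=[{"xyz": [0,0,0.03],"turn": [0,0,0],"gripper": -1},{"xyz": [0,0,0.02],"turn": [0,0,0],"gripper": -1},{"xyz": [0,0,0],"turn": [0,0,0],"gripper": -1}])

```text
time_s: 31.55
position: [0.4966, 0.193, 0.0719]
tool_rot: [[0.999, -0.036, 0.002], [-0.036, -0.999, 0.0], [0.002, -0.0, -1.0]]
ft_force: [-4.0, -0.1, 13.9]
grip_width: 0.0203
```

Request:
step_arm(steps=[{"xyz": [0,0,0],"turn": [0,0,0],"gripper": -0.2},{"xyz": [0,0,0],"turn": [0,0,0],"gripper": 0},{"xyz": [0,0,0],"turn": [0,0,0],"gripper": 0},{"xyz": [0,0,0],"turn": [0,0,0],"gripper": 0},{"xyz": [0,0,-0.2],"turn": [0,0,0],"gripper": 0},{"xyz": [0,0,-0.4],"turn": [0,0,0],"gripper": 0},{"xyz": [0,0,-0.6],"turn": [0,0,0],"gripper": 0},{"xyz": [0,0,-0.6],"turn": [0,0,0],"gripper": 0},{"xyz": [0,0,-0.6],"turn": [0,0,0],"gripper": 0},{"xyz": [-0.2,0.7,-0.5],"turn": [0,0,0],"gripper": 0},{"xyz": [-0.2,0.7,-0.5],"turn": [0,0,0],"gripper": 0},{"xyz": [-0.2,0.7,0],"turn": [0,0,0],"gripper": 0},{"xyz": [-0.2,0.7,0],"turn": [0,0,0],"gripper": 0},{"xyz": [-0.2,0.7,0],"turn": [0,0,0],"gripper": 0},{"xyz": [-0.2,0.7,0],"turn": [0,0,0],"gripper": 0},{"xyz": [0,0.5,0],"turn": [0,0,0],"gripper": 0},{"xyz": [0,0,0],"turn": [0,0,0],"gripper": 0},{"xyz": [0,0,0],"turn": [0,0,0],"gripper": 0}])

```text
time_s: 33.05
position: [0.4415, 0.0061, 0.2064]
tool_rot: [[0.999, -0.039, 0.001], [-0.039, -0.999, 0.0], [0.001, -0.0, -1.0]]
ft_force: [0.2, -0.5, -0.0]
grip_width: 0.0428
```

```bash
python3 - <<'E'
from h import *
im,d,i=grab('top','top1');P=cloud(i,d)
c0=np.array([.542,.2628]);u=np.array([.0366,.9993]);v=np.array([.9993,-.0366])
for nm,f,zf,h in(('camcorder','fcam',.016,.06),('battery','fbat',.026,.04),('lens','flens',.026,.045),('mic','fmic',.032,.034)):
    D=P[...,:2]-np.array(TG[f][:2]);a,b=D@u,D@v
    m=(abs(a)<.069)&(abs(b)<.04)&(P[...,2]>.053)&(d>0)
    q=np.c_[a[m],b[m]]*1000;z=P[...,2][m]
    # keep top 12 mm
    k=z>np.percentile(z,90)-.012
    r=cv2.minAreaRect(q[k].astype(np.float32))
    print(nm,'offset(long,short)mm',np.round(r[0],1),'size',np.round(r[1],1),'ang',round(r[2],1),'top z',np.percentile(z,[50,90]).round(4),'expected',zf+h)
reg=np.zeros(d.shape,bool);reg[140:262,275:440]=1
m=((P[...,2]>0.017)&(P[...,2]<0.12)&reg&(d>0)).astype(np.uint8)
n,l,st,c=cv2.connectedComponentsWithStats(m,connectivity=4)
for k in range(1,n):
    if st[k,4]<150: continue
    q=P[l==k];q=q[q[:,2]>np.percentile(q[:,2],90)-.012];r=cv2.minAreaRect((q[:,:2]*1000).astype(np.float32));print(c[k].round(),np.round(r[0],1),np.round(r[1],1))
o=np.hstack([cv2.resize(im[135:240,110:250],None,fx=3.5,fy=3.5,interpolation=cv2.INTER_CUBIC),])
cv2.imwrite('pics/crop2.png',cv2.cvtColor(o,cv2.COLOR_RGB2BGR))
s=env.observe();print(s['time_s'],s['position'],s['grip_width'])
E
```

```text
camcorder offset(long,short)mm [-0.7 -0.8] size [104.   50.8] ang 0.7 top z [0.0744 0.078 ] expected 0.076
battery offset(long,short)mm [ 0.5 -0.9] size [33.6 55.8] ang 88.0 top z [0.0656 0.0685] expected 0.066
lens offset(long,short)mm [-1.2 -0.8] size [55.1 55.9] ang 86.9 top z [0.0679 0.0712] expected 0.071
mic offset(long,short)mm [ 0.5 -1.8] size [ 22.  108.4] ang 89.7 top z [0.0634 0.0669] expected 0.066
[298. 170.] [595.9 -36.8] [31.9 51. ]
[412. 238.] [ 426.4 -328.6] [53.7 56.3]
33.1 [0.44149265 0.00684137 0.2062846 ] 0.04284811363746376
```

View pics/crop2.png

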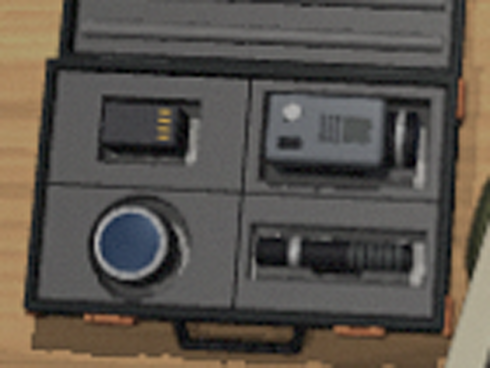

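All four items sit in their own pockets at the right heights, within 2 mm of centre. The charger and clip pot have not moved. Handing in.

```bash
python3 -c "
from rig import order
print(order.close_job())"
```

```text
the job is handed in; nothing more can be done
None
```

The camcorder, battery, wide-angle lens and microphone are each in their own foam pocket. I lowered each one until the wrist force showed it was on the floor before opening the fingers. I handed the job in at about 33 s of the 112 s allowed; the hand-in gives no verdict.

- **Position:** the last top-camera check put all four within 2 mm of their pocket centres, along the pocket to within 3°.
- **Height:** the tops were within about 2.5 mm of where they should be (0.0685 m against 0.066 m for the battery, the largest difference).
- **Look-alikes:** the charger and clip pot were within about 0.3 mm of where they started.
- **Disagreements:** the top and wrist cameras differed by 2–4 mm on the objects before pick-up. The gripper opening read 1–2 mm below the true widths. No check failed.

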